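# Press the sample cup's lid home with the toggle clamp and store the cup

### The arm

A 6-joint arm with a two-finger parallel gripper is mounted at the origin on a cart in front of the work surface, level with it; the furniture and walls round the work are solid. World frame = base frame: x ahead of the robot, y to its left, z up, the work surface at z = 0. Lengths are in m, angles in rad, forces in N, time in s.
With the tool pointing down it reaches from about 0.3 to 0.85 m from the base axis. Payload 4.2 kg.
Tool frame: the origin (TCP) lies midway between the tips of the shut fingers; the grasp point (between the pads) lies 19 mm behind it; z points along the fingers, x is the direction in which the jaws open and shut, and the axes are right-handed (so a half turn about z gives the same grasp; the last joint's range is limited). The gripper opens to 91 mm and grips with 3 to 60 N. Pads are 32 mm wide; open, the fingers measure 118 mm over their backs; the gripper's body (76 mm by 178 mm) begins 60 mm behind the grasp point.
Start: joints at [1.201, 0.32, 1.565, -0, 1.257, -0.02], TCP at [0.197, 0.54, 0.214] pointing down, gripper open.
Joint ranges: [-3.11, 3.11], [-0.84, 2.01], [0.21, 2.61], [-1.34, 4.49], [0.05, 2.63], [-2.56, 2.56]. Speed limits (rad/s): [2.57, 2.57, 3.14, 3.14, 3.14, 3.14].

### API

Orientations are given as a 3x3 rotation matrix whose columns are the frame's x, y, z axes.
In Python, from bench import robot gives the robot as it stands.
- The arm moves only by the tool move_arm, never from a script. Its argument "series" is a list of rows, each a list of 3 entries, a list of its own where there are three numbers: the turn, a rotation vector about the tool's x, y, z in rad, then the shift along the tool's x, y, z in mm, then the opening in per cent of the stroke, from 0 (shut) to 100 (fully open). In form: [[[rx, ry, rz], [tx, ty, tz], hand], ...]. A call has 1 to 10 rows; each row shifts and turns the commanded pose from where the row before left it, along the tool's axes as they then stand; what a row does not reach is not made up. A row lasts 1/12 s, in which the tool goes at most 41.7 mm and 7.16 degrees, less where a joint would pass 70% of its speed; a pose out of reach is approached as far as the arm can. A call with a gripper value outside its range is refused whole. The fingers move at their own pace and stop on an object; "force" is the grip in N (left out, the last holds). Time passes only in rows, so rows that do not move let the fingers close. It gives the time, the measured TCP pose, the force and the opening at its end, in the units of the state.
- robot.get_state(): the state, without advancing time (a new reading comes with each control period).
- robot.camera(name): name is "scene" or "top" or "wrist"; returns (picture, depth): 400x640x3 uint8, red, green, blue; 400x640 float32, m along the optical axis (not along the pixel's ray), 0 where there is no reading.
- robot.camera_model(name): a dict with "fovy" (degrees; the focal length in pixels is half the picture's height over the tangent of half this angle, whatever the lens; pixels are square), "cx", "cy" (the principal point, pixels), "R" (3x3) and "t" (3): a world point X has camera coordinates R X + t; the wrist camera has in their place "tool_from_camera" (4x4, takes a point from camera to tool coordinates, whose origin is the TCP and whose axes are the tool frame's). Camera axes: x right, y down, z forward; pixel columns grow to the right and rows downward; lengths in m; the calibration is good to about 2 mm. A picture is of the moment at which its call begins: read the wrist's pose just before it. camera_model takes no time and is no camera call.
- robot.finish_job(): hands the job in, once; it reports no verdict.
Trained networks look in the newest picture that a camera, given by its name, has taken for a name from the list of things; names that differ only in an ending like _2 or _b are one class to them, and where a whole thing is asked for, a point or a joint stands for the part that bears it (a point fixed in the world has none). Each returns a list of dicts, best first, with "confidence" (0 to 1); they miss things now and then, are a little off and sometimes report something else, mostly with a low value. They report only what shows in the picture. A call takes as long as a camera call. They do not tell look-alikes from the thing itself.
- robot.masks_of(camera, target): "pixels" (400x640 bool, what is visible of it) and "point" ([column, row] in pixels, amid what is visible of it).
The state is a dict: "clock": time; "q": joint angles; "joint_vel": joint speeds; "joint_efforts": joint torques, N m; "eef_pos": TCP position; "eef_rot": TCP orientation; "force": force on the tool from outside, world axes, zero at the start; "wrist_torque": the same for the moment, N m; "width": finger opening in m.
Only numpy, scipy, OpenCV 4.12 (cv2) and the standard library are available. Lean on these libraries where they do the work, as an engineer would, in place of code of your own. Each camera call takes 0.05 s, during which the arm holds its last target. There are 200 camera calls.

### The job

The red-lidded sample cup stands in the lid press: swing the press's red handle over past its dead centre, until the clamp bar is locked down on the lid and stays so by itself when you let go. Then swing the handle all the way back so that the clamp is fully open, and only then take the cup out and stand it upright in the storage bay marked red, leaving the clamp open and never tipping the cup. Leave the white-lidded cup and the other things on the bench where they are.

Things in the scene. Friction and masses are not known exactly. Their poses are not given: they have to be found in the camera images.
- lid_press: bench lid press, fixed: aluminium base plate 104 x 250 x 14 mm, grey nest ring at its -y end, steel toggle clamp at its middle. Origin at the plate's underside below the clamp bar's pivot; plate from y = -150 to +100 mm, z up. The clamp moves in the plane x = 0 of this frame; bar pivot at (0, 0, 118), handle pivot at (0, 15, 133) mm, two steel cheeks there reach z = 145 mm
- nest (a point): centre of the nest's floor, 18 mm above the bench, where the red cup's foot stands; the ring round it is 64 mm outside and 50 mm inside diameter, its rim 10 mm above this point
- clamp_handle (a joint): swing of the red handle, rad, about lid_press's x through handle_pivot: 0 = fully open (handle leans to +y, 1.40 rad from upright; clamp bar upright), 1.40 = handle upright, bar level, dead centre; 1.51 = stop, locked past centre. Growing values swing the handle's top towards -y, to the nest; the linked bar swings 1.6 rad down, fast at first. Past centre the foot's spring snaps it to the stop
- handle_pivot (a point): point on the handle's hinge axis (axis along x of lid_press), 133 mm above the bench
- handle_grip (a point): middle of the red plastic hand grip, 100 mm from the handle's pivot; the grip is a bar 22 mm wide (along x of lid_press) and 18 mm thick, running from 48 to 130 mm from the pivot. About 5 to 8 N here swings it over centre. This point's z axis runs along the handle away from the pivot, its x along the hinge axis
- clamp_foot: sprung rubber foot, 28 mm diameter, under the free end of the clamp bar, 100 mm from the bar's pivot; its origin lies on the bar's axis and the foot's face 42.5 mm from it. Spring 4 N/mm. With the clamp open it points to -y
- red_cup: white sample cup with red screw lid, 64 mm high; lid 51 mm diameter from 50 to 64 mm above its foot, tapered body up to 44 mm wide below; 0.06 to 0.13 kg. Origin at the centre of its foot, z up
- white_cup: the same cup with a white lid, standing in the bay marked white; leave it
- bay_red: storage bay marked red (red floor and red strips on the walls at its -x and +x sides), fixed: square grey tray 86 x 86 mm, wall 5 mm thick and rim 17 mm above its origin, 76 mm inside. Origin at the centre of its underside, 6 mm above the bench, z up. The three bays stand in a row 92 mm apart on one aluminium strip, in any order
- bay_red_floor (a point): centre of the red bay's floor, 11 mm above the bench and 12 mm below the rim
- bay_white: like bay_red, marked white; holds the white cup
- bay_blue: like bay_red, marked blue; empty, stays empty
- beaker: clear beaker, 64 mm wide, 76 mm high; bystander
- pipette: white micropipette lying along y, 253 mm long, 55 mm high; bystander
- screwdriver: screwdriver with red handle lying along y, 171 mm long; bystander
- petri: petri dish, 62 mm wide, 14 mm high; bystander
Mind the look-alikes: they are no part of the job. What is meant by the red_cup is not black, and is the smaller of those in its own colour.

How it is judged:
By the outcome, as a careful person would: the job done as asked, in the order asked, and still so for the second after the job is handed in, with the robot touching nothing.
It also fails if it takes over 69 s, if anything falls off the work surface, if the arm or the gripper's body presses on something with over 40 N, if the wrist force passes 120 N, or if a joint passes its speed limit or range.

## Working session

There is one attempt and no reset: what is moved stays moved. The work goes in short steps, Python scripts to look and compute and a tool call to move; the robot and the scene stay as the last step left them, time stands still between calls to the robot, and variables do not carry over. Pictures are saved under pics/ and viewed, about 8 in all and at most 12, crops included, and the job is handed in when it is done.

Besides the shell and the picture viewer there is one more tool, called after "Request:" by a JSON object that holds its "op" and its "data". move_arm: Moves the arm, as the interface text tells. Its arguments: {"type":"object","properties":{"series":{"type":"array"},"force":{"type":"number"}},"required":["series"]}

```bash
mkdir -p pics; ls; cat > h.py <<'E'
import numpy as np, cv2
from bench import robot
def K(m): return 200/np.tan(np.radians(m["fovy"])/2)
def world(cam,depth,mask=None,state=None):
    m=robot.camera_model(cam); f=K(m)
    v,u=np.nonzero((depth>0)&(mask if mask is not None else True))
    z=depth[v,u]; P=np.c_[(u-m["cx"])/f*z,(v-m["cy"])/f*z,z]
    if cam=="wrist":
        T=np.array(m["tool_from_camera"]); P=P@T[:3,:3].T+T[:3,3]
        return P@np.array(state["eef_rot"]).T+state["eef_pos"],u,v
    R=np.array(m["R"]); return (P-np.array(m["t"]))@R,u,v
E
python3 - <<'E'
from h import *
s=robot.get_state(); print(s)
for c in("scene","top"):
    p,d=robot.camera(c); cv2.imwrite(f"pics/{c}0.png",p[:,:,::-1]); np.savez(f"{c}0.npz",p=p,d=d)
    for t in("red_cup","white_cup","lid_press","handle_grip","clamp_foot","bay_red","bay_blue","bay_white","beaker","pipette","screwdriver","petri"):
        for r in robot.masks_of(c,t)[:3]:
            P,_,_=world(c,d,r["pixels"]); 
            print(c,t,round(r["confidence"],2),np.round(r["point"]),r["pixels"].sum(),np.round(np.median(P,0),3),np.round(P.min(0),3),np.round(P.max(0),3))
E
```

```text
pics
{'clock': 0.0, 'q': array([ 1.20100357e+00,  3.20310670e-01,  1.56566423e+00, -3.34615392e-05,
        1.25739502e+00, -2.00117142e-02]), 'joint_vel': array([ 2.32326668e-04,  1.71806247e-03, -5.93123292e-05,  4.76091997e-04,
       -5.54413563e-04, -8.13812737e-06]), 'joint_efforts': array([-1.36585633e-03, -4.12460446e+01, -2.31970417e+01,  7.24014686e-02,
        4.59524291e-02, -1.67341805e-04]), 'eef_pos': array([0.19688312, 0.53971112, 0.21311525]), 'eef_rot': array([[ 3.42681857e-01,  9.39451313e-01, -6.12663431e-04],
       [ 9.39449831e-01, -3.42682405e-01, -1.66863131e-03],
       [-1.77754686e-03, -3.75687920e-06, -9.99998420e-01]]), 'force': array([-0.31592897, -0.67930996, -0.68064403]), 'wrist_torque': array([ 0.02289481, -0.02154013,  0.02425446]), 'width': 0.09117639552878722}
scene red_cup 0.81 [313. 233.] 299 [ 0.465 -0.02   0.055] [ 0.45  -0.038 -0.004] [0.529 0.035 0.071]
scene red_cup 0.76 [292. 191.] 510 [0.571 0.152 0.077] [ 0.549  0.126 -0.005] [0.694 0.279 0.095]
scene red_cup 0.55 [284. 217.] 283 [0.451 0.097 0.07 ] [0.433 0.079 0.014] [0.488 0.155 0.08
[... 2399 characters left out ...]
top bay_blue 0.57 [405. 206.] 1000 [ 0.517 -0.264  0.013] [ 0.472 -0.311  0.004] [ 0.564 -0.218  0.029]
top bay_white 0.83 [433. 214.] 546 [ 0.502 -0.338  0.014] [ 0.474 -0.397  0.004] [ 0.562 -0.311  0.027]
top beaker 0.57 [382. 144.] 533 [ 0.702 -0.196  0.034] [ 0.661 -0.224 -0.004] [ 0.723 -0.163  0.081]
top pipette 0.16 [297. 147.] 358 [0.699 0.049 0.014] [ 0.67   0.017 -0.002] [0.731 0.078 0.019]
top screwdriver 0.74 [381. 266.] 258 [ 0.36  -0.181  0.021] [ 0.345 -0.228 -0.003] [ 0.377 -0.139  0.03 ]
top screwdriver 0.27 [275. 228.] 285 [0.46  0.106 0.082] [0.436 0.083 0.035] [0.484 0.13  0.086]
top petri 0.6 [298. 146.] 349 [0.7   0.048 0.014] [ 0.67   0.017 -0.002] [0.731 0.078 0.019]
```

```bash
python3 - <<'E'
from h import *
a=cv2.imread("pics/scene0.png")[140:320,200:460]; b=cv2.imread("pics/top0.png")[120:290,160:480]
a=cv2.resize(a,None,fx=2.0,fy=1.6); a=cv2.resize(cv2.imread("pics/scene0.png")[140:310,200:460],None,fx=1.75,fy=1.75); b=cv2.resize(b,None,fx=1.75,fy=1.75)
w=max(a.shape[1],b.shape[1]); a=cv2.copyMakeBorder(a,0,0,0,w-a.shape[1],0); cv2.imwrite("pics/c1.png",np.vstack([a,b]))
d=np.load("top0.npz"); p,dd=d["p"].astype(int),d["d"]
P,u,v=world("top",dd); c=p[v,u]
red=(c[:,0]>110)&(c[:,1]<.55*c[:,0])&(c[:,2]<.6*c[:,0])
def st(n,s): 
    q=P[s]; print(n,len(q),np.round(q.mean(0),4),np.round(q.min(0),3),np.round(q.max(0),3)); return q
near=lambda x,y,r:np.hypot(P[:,0]-x,P[:,1]-y)<r
st("lid",red&near(.46,.104,.04)&(P[:,2]>.07)&(P[:,2]<.095))
h=st("handle",red&(P[:,1]>.18)&(P[:,2]>.08)&(abs(P[:,0]-.467)<.06)&(P[:,2]<.25))
print(np.polyfit(h[:,1],h[:,0],1),np.polyfit(h[:,1],h[:,2],1))
pl=st("plate",(abs(P[:,2]-.014)<.005)&(abs(P[:,0]-.46)<.07)&(P[:,1]>.05)&(P[:,1]<.32))
print(cv2.minAreaRect((pl[:,:2]*1000).astype(np.float32)))
for n,y in(("bayred",-.174),):
    q=st(n,(P[:,2]>.017)&(P[:,2]<.03)&(abs(P[:,0]-.517)<.06)&(abs(P[:,1]-y)<.043))
    st("floor red",red&(P[:,2]<.02)&(abs(P[:,0]-.517)<.05)&(abs(P[:,1]-y)<.05))
q=st("bays",(P[:,2]>.017)&(P[:,2]<.028)&(abs(P[:,0]-.517)<.06)&(P[:,1]<-.11)&(P[:,1]>-.42))
print(cv2.minAreaRect((q[:,:2]*1000).astype(np.float32)))
E
```

```text
lid 250 [0.4607 0.1082 0.0817] [0.439 0.085 0.077] [0.484 0.13  0.086]
handle 240 [0.4688 0.311  0.1572] [0.457 0.272 0.147] [0.48  0.35  0.166]
[0.03529489 0.4578573 ] [0.16871811 0.10469407]
plate 2156 [0.4595 0.1777 0.0144] [0.408 0.056 0.009] [0.518 0.309 0.019]
((464.0669860839844, 182.24964904785156), (249.74195861816406, 103.94908905029297), 87.62145233154297)
bayred 221 [ 0.5154 -0.1796  0.0227] [ 0.472 -0.214  0.017] [ 0.562 -0.131  0.029]
floor red 519 [ 0.5164 -0.1705  0.0119] [ 0.473 -0.204  0.006] [ 0.55  -0.138  0.018]
bays 802 [ 0.5157 -0.2659  0.0224] [ 0.472 -0.399  0.017] [ 0.564 -0.128  0.028]
((517.3543090820312, -263.2081604003906), (90.77564239501953, 270.8903503417969), 0.47966843843460083)
```

View pics/c1.png

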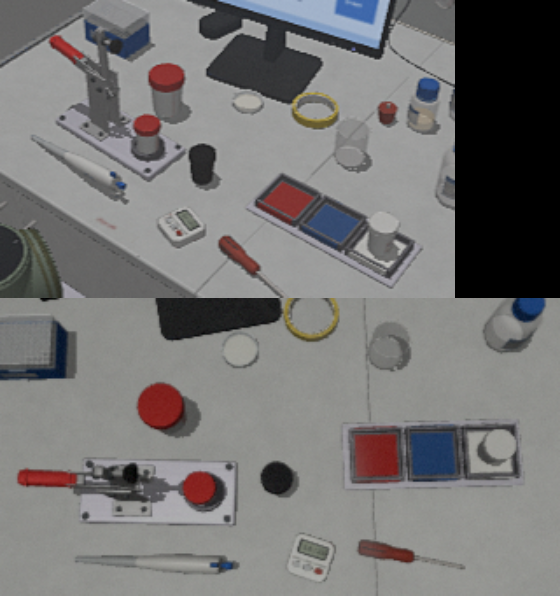

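The candidates in the top view are the nest cup with the red lid at (278,227), the big red-lidded jar at (251,181) and the black cup at (320,226). The lid in the nest is at z 0.082 and about 46 mm wide as seen. It is the smaller red one, so that is my target. The red bay is at (378,210), and its floor centre is near (0.517,-0.171). The press yaws by about -2.3°, with its origin near (0.465,0.207).

I'll turn the tool so the jaws lie along the hinge axis.

Request:
{"op": "move_arm", "data": {"series": [[[0,0,0.124],[0,0,0],100],[[0,0,0.124],[0,0,0],100],[[0,0,0.124],[0,0,0],100],[[0,0,0.124],[0,0,0],100],[[0,0,0.124],[0,0,0],100],[[0,0,0.124],[0,0,0],100],[[0,0,0.124],[0,0,0],100],[[0,0,0.124],[0,0,0],100],[[0,0,0.124],[0,0,0],100],[[0,0,0.124],[0,0,0],100]]}}

```text
clock: 2.13
eef_pos: [0.197, 0.5402, 0.214]
eef_rot: [[1.0, -0.025, -0.0], [-0.025, -1.0, 0.0], [-0.0, -0.0, -1.0]]
force: [0.5, 0.7, -0.0]
width: 0.0911
```

```bash
cat >> h.py <<'E'
PY=np.array([.040,.9992,0]); PX=np.array([.9992,-.040,0]); ORG=np.array([.4651,.2072,0])
def press(x,y,z): return ORG+np.array([x*PX[0]+y*PY[0],x*PX[1]+y*PY[1],z])
def goto(tcp,R=None):
    s=robot.get_state(); E=s["eef_rot"]
    print("delta tool mm",np.round((np.array(tcp)-s["eef_pos"])@E*1000,1))
    if R is not None: 
        from scipy.spatial.transform import Rotation as Ro; print("turn",np.round(Ro.from_matrix(E.T@R).as_rotvec(),3))
DOWN=np.c_[PX,-PY,[0,0,-1]]
def show(): 
    s=robot.get_state(); print(round(s["clock"],2),"pos",np.round(s["eef_pos"],4),"q",np.round(s["q"],2),"F",np.round(s["force"],1),"w",round(s["width"],4))
E
python3 - <<'E'
from h import *
show(); g=press(0,15+100*np.sin(1.4),.133+.1*np.cos(1.4)); print(g)
goto(g+[0,0,.06],DOWN)
E
```

```text
2.13 pos [0.197  0.5402 0.214 ] q [1.2  0.32 1.56 0.   1.26 1.23] F [ 0.5  0.7 -0. ] w 0.0911
[  5.00689892 113.66133702   0.14999671]
delta tool mm [ 1.968700e+03 -1.132062e+05  1.010000e+01]
turn [-0.     0.     0.015]
```

Request:
{"op": "move_arm", "data": {"series": [[[0,0,0],[30.9,23.6,0],100],[[0,0,0],[30.9,23.6,0],100],[[0,0,0],[30.9,23.6,0],100],[[0,0,0],[30.9,23.6,0],100],[[0,0,0],[30.9,23.6,0],100],[[0,0,0],[30.9,23.6,0],100],[[0,0,0],[30.9,23.6,0],100],[[0,0,0],[30.9,23.6,0],100],[[0,0,0],[30.9,23.6,0],100],[[0,0,0.015],[0,0,0],100]]}}

```text
clock: 2.97
eef_pos: [0.4761, 0.3184, 0.2138]
eef_rot: [[0.999, -0.04, 0.003], [-0.04, -0.999, -0.002], [0.003, 0.002, -1.0]]
force: [0.3, -0.1, 0.4]
width: 0.0912
```

```bash
python3 - <<'E'
from h import *
show(); s=robot.get_state(); p,d=robot.camera("wrist"); cv2.imwrite("pics/w1.png",p[:,:,::-1])
P,u,v=world("wrist",d,None,s); c=p[v,u].astype(int)
red=(c[:,0]>100)&(c[:,1]<.5*c[:,0])&(c[:,2]<.5*c[:,0])&(P[:,2]>.1)&(P[:,1]>.2)
h=P[red]; print(len(h),np.round(h.mean(0),4),h.min(0),h.max(0)); print(np.polyfit(h[:,1],h[:,0],1),np.polyfit(h[:,1],h[:,2],1))
l=P[(c[:,0]>100)&(c[:,1]<.5*c[:,0])&(abs(P[:,2]-.082)<.008)&(P[:,1]<.15)&(P[:,0]<.52)]; print(len(l), l.min(0) if len(l) else 0,l.max(0) if len(l) else 0)
g=press(0,.015+.1*np.sin(1.4),.133+.1*np.cos(1.4)); print(g)
goto(g-[0,0,.019],DOWN)
E
```

```text
2.97 pos [0.4761 0.3184 0.2138] q [ 0.57  0.32  1.57 -0.    1.25  0.61] F [ 0.3 -0.1  0.4] w 0.0912
2262 [0.4694 0.3168 0.1592] [0.45756777 0.27145735 0.14649035] [0.50215342 0.35085658 0.31903119]
[0.06237912 0.44964806] [0.24592191 0.08128698]
0 0 0
[0.4696418  0.32065414 0.14999671]
delta tool mm [-3.9 -0.1 82.7]
turn [ 0. -0. -0.]
```

View pics/w1.png

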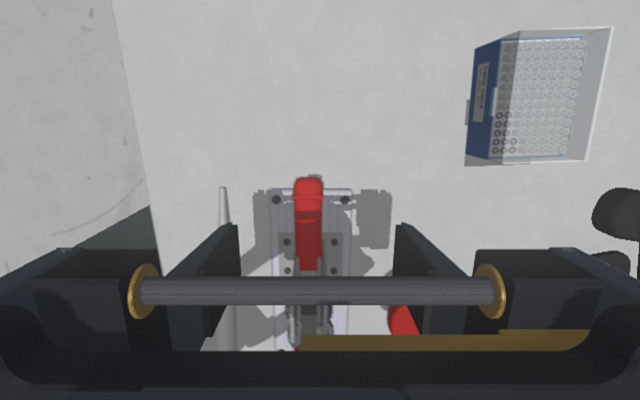

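The wrist view shows the red grip (pixels ~(308,180–270)) between the open fingers (237 to 395), 4 mm left of centre. I'll go down and grip it.

Request:
{"op": "move_arm", "data": {"series": [[[0,0,0],[-4,0,20],100],[[0,0,0],[0,0,30],100],[[0,0,0],[0,0,32],100],[[0,0,0],[0,0,0],40],[[0,0,0],[0,0,0],20],[[0,0,0],[0,0,0],15],[[0,0,0],[0,0,0],10],[[0,0,0],[0,0,0],10],[[0,0,0],[0,0,0],10],[[0,0,0],[0,0,0],10]], "force": 20}}

```text
clock: 3.85
eef_pos: [0.4674, 0.323, 0.133]
eef_rot: [[0.999, -0.034, 0.002], [-0.034, -0.999, 0.001], [0.001, -0.001, -1.0]]
force: [-1.0, 0.1, 0.5]
width: 0.0472
```

```bash
python3 - <<'E'
from h import *
show()
# arc from 0 to 1.51 as per-row tool shifts
a=1.4-np.linspace(0,1.56,27); y=100*np.sin(a); z=100*np.cos(a)
for i,(dy,dz) in enumerate(zip(np.diff(y),np.diff(z))): print(i,round(-dy,1),round(-dz,1))
E
```

```text
3.85 pos [0.4674 0.323  0.133 ] q [0.58 0.37 1.7  0.   1.07 0.62] F [-1.   0.1  0.5] w 0.0472
0 1.2 -5.9
1 1.5 -5.8
2 1.9 -5.7
3 2.2 -5.6
4 2.6 -5.4
5 2.9 -5.3
6 3.2 -5.1
7 3.5 -4.9
8 3.8 -4.7
9 4.0 -4.4
10 4.3 -4.2
11 4.5 -3.9
12 4.8 -3.6
13 5.0 -3.3
14 5.2 -3.0
15 5.3 -2.7
16 5.5 -2.4
17 5.6 -2.1
18 5.7 -1.7
19 5.8 -1.4
20 5.9 -1.0
21 6.0 -0.7
22 6.0 -0.3
23 6.0 0.1
24 6.0 0.4
25 5.9 0.8
```

Request:
{"op": "move_arm", "data": {"series": [[[0,0,0],[0,0,0],10],[[0,0,0],[0,0,0],10],[[0,0,0],[0,0,0],10],[[0,0,0],[0,0,0],10],[[0,0,0],[0,0,0],10],[[0,0,0],[0,0,0],10]]}}

```text
clock: 4.35
eef_pos: [0.4704, 0.3225, 0.1325]
eef_rot: [[0.999, -0.035, 0.007], [-0.035, -0.999, 0.001], [0.007, -0.001, -1.0]]
force: [8.2, -1.5, -1.2]
width: 0.0218
```

Request:
{"op": "move_arm", "data": {"series": [[[0,0,0],[3,0,0],10],[[0,0,0],[0,1.2,-5.9],10],[[0,0,0],[0,1.5,-5.8],10],[[0,0,0],[0,1.9,-5.7],10],[[0,0,0],[0,2.2,-5.6],10],[[0,0,0],[0,2.6,-5.4],10],[[0,0,0],[0,2.9,-5.3],10],[[0,0,0],[0,3.2,-5.1],10]]}}

```text
clock: 5.02
eef_pos: [0.4697, 0.3069, 0.1715]
eef_rot: [[0.999, -0.034, 0.001], [-0.034, -0.999, 0.0], [0.001, -0.0, -1.0]]
force: [4.9, -0.8, -4.5]
width: 0.022
```

```bash
cat >> h.py <<'E'
def ang():
    s=robot.get_state(); g=s["eef_pos"]-s["eef_rot"][:,2]*.019-press(0,.015,.133)
    print("theta",round(1.4-np.arctan2(g@PY,g[2]),3),"r",round(np.hypot(g@PY,g[2]),4),"x",round(g@PX,4))
E
python3 -c "
from h import *
show();ang()"
```

```text
5.02 pos [0.4697 0.3069 0.1715] q [0.56 0.33 1.66 0.   1.15 0.59] F [ 4.9 -0.8 -4.5] w 0.022
theta 0.425 r 0.1024 x 0.0006
```

Request:
{"op": "move_arm", "data": {"series": [[[0,0,0],[1,3.5,-4.9],10],[[0,0,0],[1,3.8,-4.7],10],[[0,0,0],[0,4.0,-4.4],10],[[0,0,0],[0,4.3,-4.2],10],[[0,0,0],[0,4.5,-3.9],10],[[0,0,0],[0,4.8,-3.6],10],[[0,0,0],[0,5,-3.3],10],[[0,0,0],[0,5.2,-3],10],[[0,0,0],[0,5.3,-2.7],10],[[0,0,0],[0,5.5,-2.4],10]]}}

```text
clock: 5.85
eef_pos: [0.4681, 0.2616, 0.2082]
eef_rot: [[0.999, -0.034, -0.004], [-0.034, -0.999, 0.002], [-0.004, -0.002, -1.0]]
force: [-6.2, 3.4, 0.4]
width: 0.0218
```

```bash
python3 -c "
from h import *
show();ang()"
```

```text
5.85 pos [0.4681 0.2616 0.2082] q [0.49 0.26 1.66 0.   1.22 0.52] F [-6.2  3.4  0.4] w 0.0218
theta 1.004 r 0.1022 x 0.0009
```

Request:
{"op": "move_arm", "data": {"series": [[[0,0,0],[-1.5,5.6,-2.1],10],[[0,0,0],[0,5.7,-1.7],10],[[0,0,0],[0,5.8,-1.4],10],[[0,0,0],[0,5.9,-1],10],[[0,0,0],[0,6,-0.7],10],[[0,0,0],[0,6,-0.3],10],[[0,0,0],[0,6,0.1],10],[[0,0,0],[0,6,0.4],10],[[0,0,0],[0,5,0.6],10]]}}

```text
clock: 6.6
eef_pos: [0.466, 0.2097, 0.2161]
eef_rot: [[0.999, -0.034, 0.0], [-0.034, -0.999, 0.003], [0.0, -0.003, -1.0]]
force: [-6.0, 3.2, 9.4]
width: 0.0218
```

```bash
python3 -c "
from h import *
show();ang()"
```

```text
6.6 pos [0.466  0.2097 0.2161] q [0.4  0.22 1.7  0.   1.22 0.43] F [-6.   3.2  9.4] w 0.0218
theta 1.522 r 0.1029 x 0.0008
```

Request:
{"op": "move_arm", "data": {"series": [[[0,0,0],[-1,2,-1],10],[[0,0,0],[0,1,0],10],[[0,0,0],[0,0,0],10],[[0,0,0],[0,0,0],60],[[0,0,0],[0,0,0],60],[[0,0,0],[0,0,0],60],[[0,0,0],[0,0,0],60],[[0,0,0],[0,0,-10],70],[[0,0,0],[0,0,-30],70],[[0,0,0],[0,0,-35],70]]}}

```text
clock: 7.43
eef_pos: [0.4646, 0.2056, 0.2894]
eef_rot: [[0.999, -0.034, -0.005], [-0.034, -0.999, -0.002], [-0.005, 0.003, -1.0]]
force: [0.5, -0.0, -0.3]
width: 0.063
```

```bash
python3 - <<'E'
from h import *
show()
p,d=robot.camera("scene"); a=cv2.resize(p[120:260,200:340,::-1],None,fx=4,fy=4); cv2.imwrite("pics/s2.png",a)
P,u,v=world("scene",d); c=p[v,u].astype(int)
r=P[(c[:,0]>110)&(c[:,1]<.5*c[:,0])&(c[:,2]<.5*c[:,0])&(P[:,2]>.12)&(abs(P[:,0]-.465)<.05)&(P[:,1]>.1)&(P[:,1]<.35)]
print(len(r),np.round(r.min(0),3),np.round(r.max(0),3))
print("slope dy/dz",np.polyfit(r[:,2],r[:,1],1), "stop: ",-np.tan(.11))
s=robot.get_state();
E
```

```text
7.43 pos [0.4646 0.2056 0.2894] q [ 0.39  0.18  1.57 -0.    1.4   0.43] F [ 0.5 -0.  -0.3] w 0.063
17 [0.45  0.201 0.194] [0.472 0.219 0.264]
slope dy/dz [-0.12077363  0.23891312] stop:  -0.11044582458204051
```

View pics/s2.png

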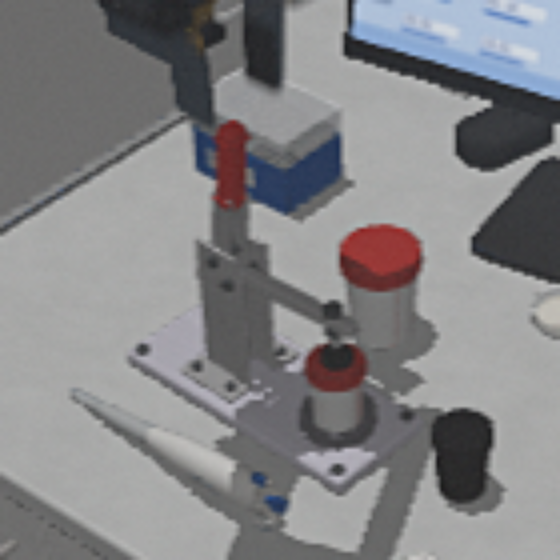

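The handle stands upright (slope -0.12, expected -0.11 at the stop). The bar is level and the foot is on the red lid, with the gripper off. That means it's locked. I'll regrip and swing it back.

Request:
{"op": "move_arm", "data": {"series": [[[0,0,0],[0,0,0],70],[[0,0,0],[0,0,0],70],[[0,0,0],[0,0,0],70],[[0,0,0],[1,-2,35],70],[[0,0,0],[0,-1,30],70],[[0,0,0],[0,0,9],50],[[0,0,0],[0,0,0],10],[[0,0,0],[0,0,0],10],[[0,0,0],[0,0,0],10],[[0,0,0],[0,0,0],10]]}}

```text
clock: 8.32
eef_pos: [0.4677, 0.2096, 0.2176]
eef_rot: [[0.999, -0.034, 0.003], [-0.034, -0.999, 0.001], [0.003, -0.001, -1.0]]
force: [-0.3, 0.4, 0.1]
width: 0.0335
```

Request:
{"op": "move_arm", "data": {"series": [[[0,0,0],[0,0,0],10],[[0,0,0],[0,0,0],10],[[0,0,0],[0,0,0],10],[[0,0,0],[0,0,0],10],[[0,0,0],[0,0,0],10],[[0,0,0],[0,0,0],10]]}}

```text
clock: 8.82
eef_pos: [0.4659, 0.2095, 0.2171]
eef_rot: [[0.999, -0.035, -0.001], [-0.035, -0.999, 0.001], [-0.001, -0.001, -1.0]]
force: [-5.1, 0.9, 4.5]
width: 0.0218
```

```bash
python3 -c "
from h import *
show();ang()"
```

```text
8.82 pos [0.4659 0.2095 0.2171] q [0.4  0.22 1.7  0.   1.22 0.43] F [-5.1  0.9  4.5] w 0.0218
theta 1.522 r 0.1039 x 0.0007
```

Request:
{"op": "move_arm", "data": {"series": [[[0,0,0],[-1.5,-6.1,-0.6],10],[[0,0,0],[0,-6.2,-0.2],10],[[0,0,0],[0,-6.2,0.2],10],[[0,0,0],[0,-6.2,0.6],10],[[0,0,0],[0,-6.1,1],10],[[0,0,0],[0,-6,1.4],10],[[0,0,0],[0,-5.9,1.8],10],[[0,0,0],[0,-5.8,2.1],10],[[0,0,0],[0,-5.7,2.5],10],[[0,0,0],[0,-5.5,2.8],10]]}}

```text
clock: 9.65
eef_pos: [0.4682, 0.2706, 0.2054]
eef_rot: [[0.999, -0.034, 0.003], [-0.034, -0.999, 0.003], [0.003, -0.003, -1.0]]
force: [2.5, 0.0, 7.5]
width: 0.0219
```

```bash
python3 - <<'E'
from h import *
show();ang()
E
```

```text
9.65 pos [0.4682 0.2706 0.2054] q [0.5  0.27 1.66 0.   1.21 0.54] F [2.5 0.  7.5] w 0.0219
theta 0.913 r 0.1035 x 0.0006
```

Request:
{"op": "move_arm", "data": {"series": [[[0,0,0],[0,-5.9,3.4],10],[[0,0,0],[0,-5.7,3.7],10],[[0,0,0],[0,-5.4,4.1],10],[[0,0,0],[0,-5.1,4.4],10],[[0,0,0],[0,-4.8,4.8],10],[[0,0,0],[0,-4.5,5.1],10],[[0,0,0],[0,-4.2,5.3],10],[[0,0,0],[0,-3.8,5.6],10],[[0,0,0],[0,-3.4,5.8],10],[[0,0,0],[0,-3,6],10]]}}

```text
clock: 10.48
eef_pos: [0.4704, 0.3187, 0.1576]
eef_rot: [[0.999, -0.035, 0.005], [-0.035, -0.999, 0.008], [0.004, -0.008, -1.0]]
force: [2.0, 4.6, 7.0]
width: 0.0221
```

Request:
{"op": "move_arm", "data": {"series": [[[0,0,0],[0,-2.6,6.2],10],[[0,0,0],[0,-2.2,6.4],10],[[0,0,0],[0,-1.8,6.5],10],[[0,0,0],[0,-1.4,6.6],10],[[0,0,0],[0,-1,2],10],[[0,0,0],[0,0,0],10],[[0,0,0],[0,0,0],10]]}}

```text
clock: 11.07
eef_pos: [0.4708, 0.3284, 0.1292]
eef_rot: [[0.999, -0.036, 0.004], [-0.036, -0.999, 0.009], [0.004, -0.009, -1.0]]
force: [2.2, 7.8, 2.2]
width: 0.0223
```

```bash
python3 - <<'E'
from h import *
show();ang()
E
```

```text
11.07 pos [0.4708 0.3284 0.1292] q [0.59 0.38 1.7  0.01 1.05 0.62] F [2.2 7.8 2.2] w 0.0223
theta -0.028 r 0.1072 x 0.0007
```

Request:
{"op": "move_arm", "data": {"series": [[[0,0,0],[0,2,2],10],[[0,0,0],[0,0,2],10],[[0,0,0],[0,0,0],10]]}}

```text
clock: 11.32
eef_pos: [0.4709, 0.3288, 0.1261]
eef_rot: [[0.999, -0.036, 0.005], [-0.037, -0.999, 0.014], [0.005, -0.014, -1.0]]
force: [1.0, 13.1, 5.0]
width: 0.022
```

```bash
python3 - <<'E'
from h import *
show();ang()
E
```

```text
11.32 pos [0.4709 0.3288 0.1261] q [0.58 0.38 1.71 0.01 1.04 0.62] F [ 1.  13.1  5. ] w 0.022
theta -0.058 r 0.1071 x 0.0008
```

Request:
{"op": "move_arm", "data": {"series": [[[0,0,0],[0,0,0],60],[[0,0,0],[0,0,0],60],[[0,0,0],[0,0,0],60],[[0,0,0],[0,0,0],60],[[0,0,0],[0,0,0],60],[[0,0,0],[0,0,-30],100],[[0,0,0],[0,0,-40],100],[[0,0,0],[0,0,-40],100],[[0,0,0],[0,0,-40],100],[[0,0,0],[0,0,0],100]]}}

```text
clock: 12.15
eef_pos: [0.4722, 0.3237, 0.2832]
eef_rot: [[0.999, -0.034, 0.014], [-0.034, -0.999, 0.009], [0.013, -0.01, -1.0]]
force: [1.3, 0.7, -0.2]
width: 0.0853
```

```bash
python3 - <<'E'
from h import *
show()
O=np.load("scene0.npz")
def rep(p,d):
    P,u,v=world("scene",d); c=p[v,u].astype(int)
    r=P[(c[:,0]>110)&(c[:,1]<.5*c[:,0])&(c[:,2]<.5*c[:,0])&(P[:,2]>.12)&(abs(P[:,0]-.465)<.03)&(P[:,1]>.1)&(P[:,1]<.4)]
    print(len(r),np.round(r.mean(0),4),np.polyfit(r[:,1],r[:,2],1))
    r=P[(c[:,0]>110)&(c[:,1]<.5*c[:,0])&(c[:,2]<.5*c[:,0])&(abs(P[:,2]-.082)<.008)&(np.hypot(P[:,0]-.46,P[:,1]-.108)<.04)]
    print("lid",len(r),np.round(r.mean(0),4),np.round((r.min(0)+r.max(0))/2,4))
p,d=robot.camera("scene"); rep(O["p"],O["d"]); rep(p,d)
a=np.hstack([x[120:260,200:340,::-1] for x in(O["p"],p)]); cv2.imwrite("pics/s3.png",cv2.resize(a,None,fx=2.8,fy=2.8))
# top: lid circle
for n in("old","new"):
    p,d=(np.load("top0.npz")[k] for k in "pd") if n=="old" else robot.camera("top")
    P,u,v=world("top",d); c=p[v,u].astype(int)
    r=P[(c[:,0]>90)&(c[:,1]<.5*c[:,0])&(c[:,2]<.5*c[:,0])&(P[:,2]>.079)&(P[:,2]<.09)&(np.hypot(P[:,0]-.46,P[:,1]-.108)<.04)]
    print(n,len(r),np.round(r.mean(0),4),cv2.minEnclosingCircle((r[:,:2]*1000).astype(np.float32)))
E
```

```text
12.15 pos [0.4722 0.3237 0.2832] q [0.58 0.27 1.46 0.   1.39 0.61] F [ 1.3  0.7 -0.2] w 0.0853
96 [0.4661 0.3083 0.1555] [0.14850348 0.10974939]
lid 104 [0.4592 0.1056 0.0813] [0.46   0.1042 0.0822]
49 [0.4652 0.3196 0.1621] [0.22590604 0.08987234]
lid 108 [0.4592 0.1054 0.0814] [0.4607 0.1062 0.0822]
old 245 [0.4605 0.1074 0.0819] ((460.885009765625, 107.76393127441406), 23.722579956054688)
new 242 [0.4603 0.1076 0.0819] ((460.3181457519531, 107.86944580078125), 24.106420516967773)
```

View pics/s3.png

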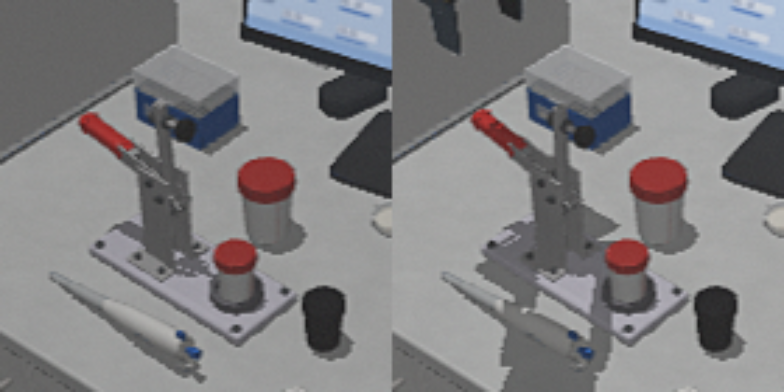

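The clamp looks open, but the foot's knob seems a few pixels off from the first picture: (182,128) then, (192,133) now. I'll measure that.

```bash
python3 - <<'E'
from h import *
def rep(cam,p,d):
    P,u,v=world(cam,d); c=p[v,u].astype(int)
    L=(P-ORG); y=L@PY; x=L@PX; z=P[:,2]
    k=(abs(x)<.022)&(z>.155)&(y>-.12)&(y<.045)
    print(cam,"bar n",k.sum(),"y",np.round([y[k].mean(),y[k].min()],4),"zmax",z[k].max().round(4))
    b=k&(y>-.02)&(y<.03)
    h=(c[:,0]>60)&(c[:,1]<.5*c[:,0])&(c[:,2]<.5*c[:,0])&(abs(x)<.02)&(y>.05)&(y<.18)&(z>.11)&(z<.25)
    th=np.arctan2(y[h]-.015,z[h]-.133); print(" handle",h.sum(),"theta median",np.median(1.4-th).round(3),"zmax",z[h].max().round(4),"ymax",y[h].max().round(4), "far ang",np.round(np.median((1.4-th)[y[h]>.1]),3))
for c in("scene","top"):
    o=np.load(c+"0.npz"); rep(c,o["p"],o["d"]); p,d=robot.camera(c); rep(c,p,d)
E
```

```text
scene bar n 197 y [-0.01   -0.0419] zmax 0.2429
 handle 116 theta median 0.076 zmax 0.1694 ymax 0.1362 far ang 0.065
scene bar n 268 y [-0.0041 -0.0521] zmax 0.6633
 handle 113 theta median 0.127 zmax 0.1717 ymax 0.1381 far ang 0.115
top bar n 227 y [-0.0118 -0.0367] zmax 0.2422
 handle 262 theta median 0.091 zmax 0.1665 ymax 0.1427 far ang 0.079
top bar n 695 y [ 0.0204 -0.0471] zmax 0.6641
 handle 265 theta median 0.139 zmax 0.1705 ymax 0.1401 far ang 0.124
```

The handle is 0.05 rad short of fully open. I'll shut the fingers and press its grip down from above.

Request:
{"op": "move_arm", "data": {"series": [[[0,0,0],[-3,-4,0],0],[[0,0,0],[0,0,0],0],[[0,0,0],[0,0,0],0],[[0,0,0],[0,0,0],0],[[0,0,0],[0,0,20],0],[[0,0,0],[0,0,20],0],[[0,0,0],[0,0,20],0],[[0,0,0],[0,0,20],0],[[0,0,0],[0,0,20],0],[[0,0,0],[0,0,5],0]]}}

```text
clock: 13.18
eef_pos: [0.465, 0.3248, 0.1663]
eef_rot: [[0.999, -0.034, -0.004], [-0.034, -0.999, -0.003], [-0.004, 0.003, -1.0]]
force: [-0.2, -0.1, 0.8]
width: 0.0275
```

```bash
python3 -c "
from h import *
show()"
```

```text
13.18 pos [0.465  0.3248 0.1663] q [ 0.59  0.34  1.65 -0.    1.15  0.62] F [-0.2 -0.1  0.8] w 0.0275
```

Request:
{"op": "move_arm", "data": {"series": [[[0,0,0],[4,0,-20],0],[[0,0,0],[0,-4,0],0],[[0,0,0],[0,0,0],0],[[0,0,0],[0,0,0],0],[[0,0,0],[0,0,0],0],[[0,0,0],[0,0,0],0],[[0,0,0],[0,0,10],0],[[0,0,0],[0,0,8],0],[[0,0,0],[0,0,3],0],[[0,0,0],[0,0,3],0]]}}

```text
clock: 14.02
eef_pos: [0.4698, 0.3293, 0.1642]
eef_rot: [[0.999, -0.034, -0.002], [-0.034, -0.999, -0.001], [-0.002, 0.001, -1.0]]
force: [-0.0, 0.1, 0.1]
width: 0.0007
```

```bash
python3 -c "
from h import *
show()"
```

```text
14.02 pos [0.4698 0.3293 0.1642] q [0.59 0.35 1.64 0.   1.15 0.63] F [-0.   0.1  0.1] w 0.0007
```

Request:
{"op": "move_arm", "data": {"series": [[[0,0,0],[0,0,2],0],[[0,0,0],[0,0,2],0],[[0,0,0],[0,0,2],0],[[0,0,0],[0,0,0],0]]}}

```text
clock: 14.35
eef_pos: [0.4701, 0.3295, 0.163]
eef_rot: [[0.999, -0.034, 0.001], [-0.034, -0.999, 0.001], [0.001, -0.001, -1.0]]
force: [-4.9, -4.2, 17.0]
width: 0.0004
```

```bash
python3 -c "
from h import *
show()"
```

```text
14.35 pos [0.4701 0.3295 0.163 ] q [0.59 0.35 1.65 0.   1.14 0.63] F [-4.9 -4.2 17. ] w 0.0004
```

```bash
cat >> h.py <<'E'
def clampcheck():
    imgs=[]
    for n in("old","new"):
        o=np.load("scene0.npz"); p,d=(o["p"],o["d"]) if n=="old" else robot.camera("scene")
        P,u,v=world("scene",d); c=p[v,u].astype(int); L=P-ORG; y=L@PY; x=L@PX; z=P[:,2]
        h=(c[:,0]>60)&(c[:,1]<.5*c[:,0])&(c[:,2]<.5*c[:,0])&(abs(x)<.02)&(y>.05)&(y<.18)&(z>.11)&(z<.18)
        th=np.arctan2(y[h]-.015,z[h]-.133)
        f=(abs(x)<.025)&(z>.17)&(z<.26)&(y<-.02)&(y>-.09)
        print(n,"handle",h.sum(),np.round(1.4-np.median(th),3),"foot",f.sum(),np.round([y[f].mean(),y[f].min(),z[f].mean(),z[f].max()],4))
        imgs.append(p[130:230,215:305,::-1])
    return cv2.resize(np.hstack(imgs),None,fx=4,fy=4,interpolation=cv2.INTER_NEAREST)
E
python3 -c "
from h import *
cv2.imwrite('pics/s4.png',clampcheck())"
```

```text
old handle 116 0.076 foot 54 [-0.0352 -0.0419  0.2229  0.2348]
new handle 89 0.066 foot 53 [-0.036  -0.0416  0.2232  0.2351]
```

View pics/s4.png

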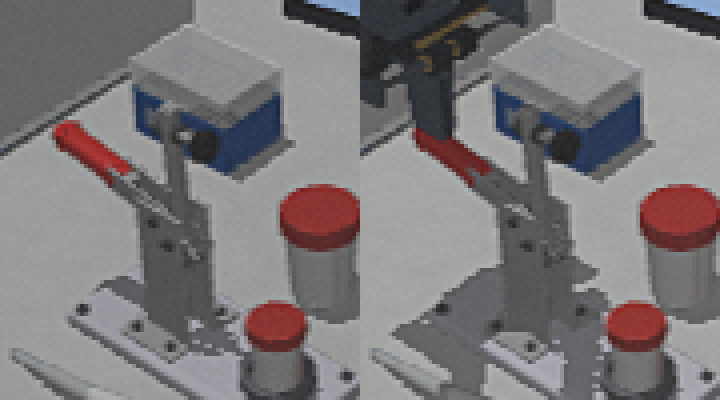

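The foot's and handle's pixels and positions now match the first picture (foot y -36.0 vs -35.2 mm). I'll back off upward and check again.

Request:
{"op": "move_arm", "data": {"series": [[[0,0,0],[0,0,-5],0],[[0,0,0],[0,0,-20],0],[[0,0,0],[0,0,-40],0],[[0,0,0],[0,0,-40],50],[[0,0,0],[0,0,-40],100],[[0,0,0],[0,0,-5],100]]}}

```text
clock: 14.9
eef_pos: [0.4729, 0.3314, 0.3175]
eef_rot: [[0.999, -0.034, 0.012], [-0.034, -0.999, 0.008], [0.012, -0.009, -1.0]]
force: [-0.2, 0.7, 1.1]
width: 0.0173
```

```bash
python3 -c "
from h import *
show();clampcheck()"
```

```text
14.9 pos [0.4729 0.3314 0.3175] q [0.59 0.27 1.38 0.   1.48 0.63] F [-0.2  0.7  1.1] w 0.0173
old handle 116 0.076 foot 54 [-0.0352 -0.0419  0.2229  0.2348]
new handle 111 0.079 foot 57 [-0.0348 -0.041   0.2226  0.233 ]
```

Fully open, and it stays. Next, over to the cup.

Request:
{"op": "move_arm", "data": {"series": [[[0,0,0],[-1,28,0],100],[[0,0,0],[-1,32,0],100],[[0,0,0],[0,32,0],100],[[0,0,0],[0,32,0],100],[[0,0,0],[0,32,0],100],[[0,0,0],[0,32,0],100],[[0,0,0],[0,32,0],100],[[0,0,0],[0,0,0],100],[[0,0,0],[0,0,0],100],[[0,0,0],[0,0,0],100]]}}

```text
clock: 15.78
eef_pos: [0.4606, 0.1101, 0.3085]
eef_rot: [[0.999, -0.034, -0.001], [-0.034, -0.999, 0.0], [-0.001, -0.0, -1.0]]
force: [-0.6, -0.8, -0.2]
width: 0.0881
```

```bash
python3 - <<'E'
from h import *
show(); s=robot.get_state(); p,d=robot.camera("wrist")
P,u,v=world("wrist",d,None,s); c=p[v,u].astype(int)
r=P[(c[:,0]>80)&(c[:,1]<.5*c[:,0])&(c[:,2]<.5*c[:,0])&(abs(P[:,2]-.082)<.008)&(np.hypot(P[:,0]-.46,P[:,1]-.108)<.045)]
print(len(r)); 
if len(r): print(r.min(0),r.max(0),cv2.minEnclosingCircle((r[:,:2]*1000).astype(np.float32)))
goto([.4605,.1078,.056],DOWN)
E
```

```text
15.78 pos [0.4606 0.1101 0.3085] q [0.21 0.11 1.6  0.   1.43 0.24] F [-0.6 -0.8 -0.2] w 0.0881
1057
[0.43700861 0.0845755  0.07882307] [0.48512331 0.13191722 0.08354645] ((460.9526672363281, 107.9740219116211), 24.196786880493164)
delta tool mm [2.000e-01 2.900e+00 2.527e+02]
turn [-0.     0.001  0.007]
```

Request:
{"op": "move_arm", "data": {"series": [[[0,0,0],[0.5,2,25],100],[[0,0,0],[0,0,38],100],[[0,0,0],[0,0,38],100],[[0,0,0],[0,0,38],100],[[0,0,0],[0,0,38],100],[[0,0,0],[0,0,30],100],[[0,0,0],[0,0,20],100],[[0,0,0],[0,0,15],100],[[0,0,0],[0,0,10],100],[[0,0,0],[0,0,0],100]], "force": 20}}

```text
clock: 16.67
eef_pos: [0.4595, 0.1088, 0.0549]
eef_rot: [[0.999, -0.032, -0.005], [-0.032, -0.999, -0.001], [-0.005, 0.001, -1.0]]
force: [0.4, 0.0, 0.6]
width: 0.0915
```

Request:
{"op": "move_arm", "data": {"series": [[[0,0,0],[0,0,0],60],[[0,0,0],[0,0,0],45],[[0,0,0],[0,0,0],40],[[0,0,0],[0,0,0],40],[[0,0,0],[0,0,0],40],[[0,0,0],[0,0,0],40],[[0,0,0],[0,0,0],40],[[0,0,0],[0,0,0],40],[[0,0,0],[0,0,0],40],[[0,0,0],[0,0,0],40]]}}

```text
clock: 17.5
eef_pos: [0.4616, 0.1079, 0.0578]
eef_rot: [[0.999, -0.034, 0.001], [-0.034, -0.999, 0.0], [0.001, -0.0, -1.0]]
force: [0.1, -0.1, 3.2]
width: 0.0483
```

```bash
python3 -c "
from h import *
show()"
```

```text
17.5 pos [0.4616 0.1079 0.0578] q [0.21 0.33 2.01 0.   0.8  0.24] F [ 0.1 -0.1  3.2] w 0.0483
```

Request:
{"op": "move_arm", "data": {"series": [[[0,0,0],[0,0,0],40],[[0,0,0],[0,0,0],40],[[0,0,0],[0,0,0],40],[[0,0,0],[0,0,-3],40],[[0,0,0],[0,0,-3],40],[[0,0,0],[0,0,-4],40]]}}

```text
clock: 18.0
eef_pos: [0.4605, 0.1077, 0.0671]
eef_rot: [[0.999, -0.034, -0.002], [-0.034, -0.999, -0.0], [-0.002, 0.0, -1.0]]
force: [-0.3, -0.2, -1.6]
width: 0.0483
```

```bash
python3 - <<'E'
from h import *
show(); p,d=robot.camera("scene"); P,u,v=world("scene",d); c=p[v,u].astype(int)
r=P[(c[:,0]>80)&(c[:,1]<.5*c[:,0])&(c[:,2]<.5*c[:,0])&(P[:,2]>.05)&(P[:,2]<.12)&(np.hypot(P[:,0]-.46,P[:,1]-.108)<.04)]
print(len(r),r.mean(0),r.min(0),r.max(0))
E
```

```text
18.0 pos [0.4605 0.1077 0.0671] q [0.21 0.31 2.   0.   0.83 0.24] F [-0.3 -0.2 -1.6] w 0.0483
82 [0.45826437 0.09665324 0.08910029] [0.43543754 0.07960408 0.07964237] [0.47727778 0.12425291 0.09565972]
```

Request:
{"op": "move_arm", "data": {"series": [[[0,0,0],[0,0,-8],40],[[0,0,0],[0,0,-14],40],[[0,0,0],[0,0,-18],40],[[0,0,0],[0,0,-20],40],[[0,0,0],[0,0,-20],40],[[0,0,0],[0,0,-15],40],[[0,0,0],[0,0,-8],40],[[0,0,0],[2,6,-4],40],[[0,0,0],[3,11,0],40],[[0,0,0],[4,16,0],40]]}}

```text
clock: 18.88
eef_pos: [0.4688, 0.074, 0.1738]
eef_rot: [[0.999, -0.032, -0.001], [-0.032, -0.999, -0.0], [-0.001, 0.0, -1.0]]
force: [0.3, -0.4, -1.5]
width: 0.0484
```

Request:
{"op": "move_arm", "data": {"series": [[[0,0,0],[5,22,0],40],[[0,0,0],[6,27,0],40],[[0,0,0],[6.5,30,0],40],[[0,0,0],[7,31,0],40],[[0,0,0],[7,31,0],40],[[0,0,0],[7,30,0],40],[[0,0,0],[6,26,0],40],[[0,0,0],[5,21,0],40],[[0,0,0],[4,14,0],40],[[0,0,0],[2.5,8,0],40]]}}

```text
clock: 19.72
eef_pos: [0.5165, -0.1694, 0.1732]
eef_rot: [[0.999, -0.036, -0.002], [-0.036, -0.999, 0.0], [-0.002, -0.0, -1.0]]
force: [1.8, -1.1, -1.0]
width: 0.0485
```

Request:
{"op": "move_arm", "data": {"series": [[[0,0,0],[1,4,0],40],[[0,0,0],[0,0,0],40],[[0,0,0],[0,0,0],40],[[0,0,0],[0,0,0],40]]}}

```text
clock: 20.05
eef_pos: [0.5176, -0.1702, 0.1744]
eef_rot: [[0.999, -0.033, -0.0], [-0.033, -0.999, 0.001], [-0.0, -0.001, -1.0]]
force: [0.7, 0.1, -1.5]
width: 0.0484
```

```bash
python3 - <<'E'
from h import *
show(); goto([.517,-.1712,.051],DOWN)
p,d=robot.camera("scene"); cv2.imwrite("pics/s5.png",cv2.resize(p[140:320,300:480,::-1],None,fx=3,fy=3))
E
```

```text
20.05 pos [ 0.5176 -0.1702  0.1744] q [-0.34  0.3   1.7   0.    1.15 -0.31] F [ 0.7  0.1 -1.5] w 0.0484
delta tool mm [ -0.5   1.1 123.4]
turn [-0.001  0.     0.007]
```

View pics/s5.png

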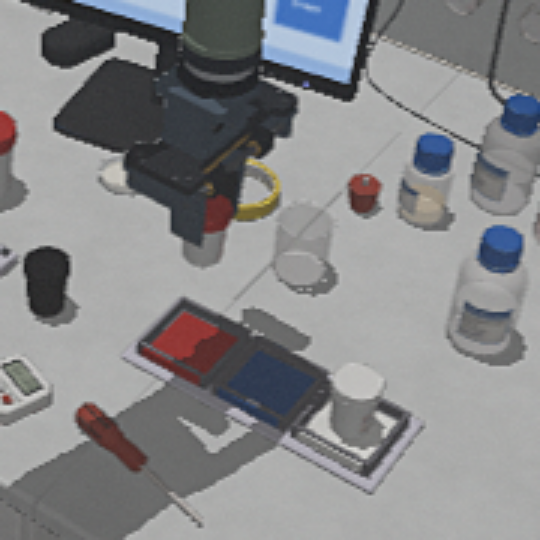

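The cup hangs upright (crop pixel ~(205,235)) above the empty red bay, which is at (190,345) in the crop. I'll lower it.

Request:
{"op": "move_arm", "data": {"series": [[[0,0,0],[-0.5,1,8],40],[[0,0,0],[0,0,15],40],[[0,0,0],[0,0,20],40],[[0,0,0],[0,0,22],40],[[0,0,0],[0,0,20],40],[[0,0,0],[0,0,15],40],[[0,0,0],[0,0,10],40],[[0,0,0],[0,0,6],40],[[0,0,0],[0,0,4],40],[[0,0,0],[0,0,0],40]]}}

```text
clock: 20.93
eef_pos: [0.5172, -0.172, 0.0541]
eef_rot: [[0.999, -0.034, -0.0], [-0.034, -0.999, 0.0], [-0.0, -0.0, -1.0]]
force: [0.2, -1.3, -0.4]
width: 0.0485
```

Request:
{"op": "move_arm", "data": {"series": [[[0,0,0],[0,0,1],40],[[0,0,0],[0,0,1],40],[[0,0,0],[0,0,0],40]]}}

```text
clock: 21.18
eef_pos: [0.5177, -0.1723, 0.053]
eef_rot: [[0.999, -0.034, 0.001], [-0.034, -0.999, -0.0], [0.001, 0.0, -1.0]]
force: [-0.9, -0.0, -0.8]
width: 0.0483
```

```bash
python3 -c "
from h import *
show()"
```

```text
21.18 pos [ 0.5177 -0.1723  0.053 ] q [-0.34  0.43  1.85  0.    0.86 -0.31] F [-0.9 -0.  -0.8] w 0.0483
```

Request:
{"op": "move_arm", "data": {"series": [[[0,0,0],[0,0,1],40],[[0,0,0],[0,0,1],40],[[0,0,0],[0,0,0.5],40],[[0,0,0],[0,0,0],40],[[0,0,0],[0,0,0],40]]}}

```text
clock: 21.6
eef_pos: [0.5176, -0.1724, 0.0508]
eef_rot: [[0.999, -0.034, 0.001], [-0.034, -0.999, -0.0], [0.001, 0.0, -1.0]]
force: [-0.5, -0.6, 5.2]
width: 0.0481
```

Contact (5 N), so I'll release and rise.

Request:
{"op": "move_arm", "data": {"series": [[[0,0,0],[0,0,-0.5],60],[[0,0,0],[0,0,0],70],[[0,0,0],[0,0,0],90],[[0,0,0],[0,0,0],100],[[0,0,0],[0,0,0],100],[[0,0,0],[0,0,0],100],[[0,0,0],[0,0,0],100],[[0,0,0],[0,0,0],100],[[0,0,0],[0,0,-10],100],[[0,0,0],[0,0,-20],100]]}}

```text
clock: 22.43
eef_pos: [0.5156, -0.1716, 0.0792]
eef_rot: [[0.999, -0.034, -0.005], [-0.034, -0.999, 0.002], [-0.005, -0.002, -1.0]]
force: [0.1, -0.4, 0.0]
width: 0.0909
```

Request:
{"op": "move_arm", "data": {"series": [[[0,0,0],[0,0,-30],100],[[0,0,0],[0,0,-40],100],[[0,0,0],[0,0,-40],100],[[0,0,0],[0,0,-30],100],[[0,0,0],[-30,0,-10],100],[[0,0,0],[-40,0,0],100],[[0,0,0],[-40,0,0],100],[[0,0,0],[-20,0,0],100],[[0,0,0],[0,0,0],100]]}}

```text
clock: 23.18
eef_pos: [0.3832, -0.167, 0.2314]
eef_rot: [[0.999, -0.035, -0.001], [-0.035, -0.999, -0.0], [-0.001, 0.0, -1.0]]
force: [-0.4, 0.6, -0.7]
width: 0.0911
```

```bash
python3 - <<'E'
from h import *
show(); clampcheck()
p,d=robot.camera("scene"); P,u,v=world("scene",d); c=p[v,u].astype(int)
r=P[(c[:,0]>80)&(c[:,1]<.5*c[:,0])&(c[:,2]<.5*c[:,0])&(P[:,2]>.05)&(P[:,2]<.12)&(np.hypot(P[:,0]-.517,P[:,1]+.171)<.05)]
print("lid",len(r),r.mean(0),r.min(0),r.max(0))
for t in("white_cup","beaker","pipette","screwdriver","petri"):
    for k in robot.masks_of("scene",t)[:1]: print(t,np.round(k["point"]))
a=p[130:310,215:475,::-1]; cv2.imwrite("pics/s6.png",cv2.resize(a,None,fx=3,fy=3))
E
```

```text
23.18 pos [ 0.3832 -0.167   0.2314] q [-0.44  0.06  1.86 -0.    1.23 -0.4 ] F [-0.4  0.6 -0.7] w 0.0911
old handle 116 0.076 foot 54 [-0.0352 -0.0419  0.2229  0.2348]
new handle 116 0.075 foot 54 [-0.0357 -0.0431  0.2232  0.2355]
lid 160 [ 0.51251155 -0.17612238  0.07334807] [ 0.4897     -0.1999804   0.06248629] [ 0.53954848 -0.15234773  0.08139022]
white_cup [418. 273.]
beaker [400. 218.]
pipette [251. 233.]
screwdriver [335. 284.]
```

View pics/s6.png

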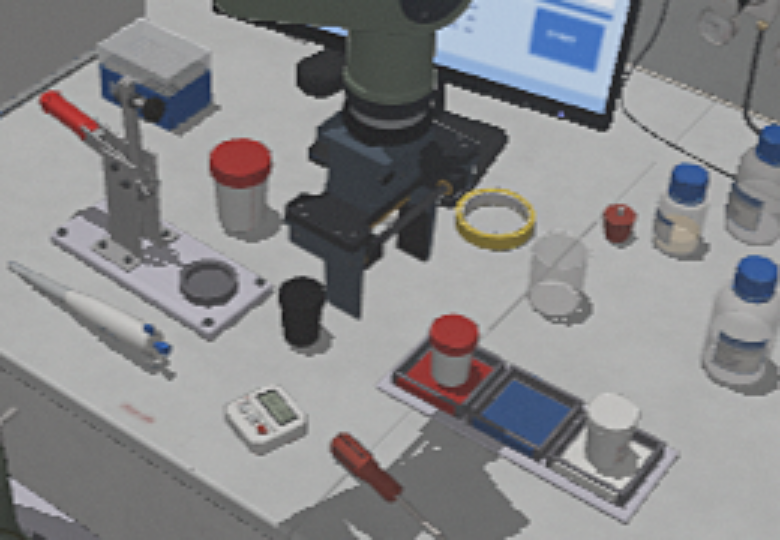

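The cup stands upright in the red bay (crop pixel (453,350)), the nest is empty, and the clamp is open just as at the start. The arm is clear, so I'm handing in.

```bash
python3 -c "
from bench import robot
print(robot.finish_job())"
```

```text
the job is handed in; nothing more can be done
None
```

The job is done and handed in at about 23 s: the press was locked, reopened fully, and the red cup now stands upright in the red bay.

- **Locking:** I gripped the red handle and swung it over centre. With the gripper off, the picture showed it resting at its stop, with the bar level and the foot on the lid.
- **Opening:** The first swing back ended about 0.05 rad short of fully open. I pressed the handle down to its stop before touching the cup. It stayed there, matching the first picture to 0.003 rad, and again to 0.001 rad at the end.
- **Cup:** I lifted it straight out by the lid and set it down in the bay at 5 N contact. In the last picture it stands clear of the walls, with its lid top at about 75 mm as expected.
- **Other things:** The white cup, beaker, pipette and screwdriver were found within 3 pixels of where they started. The network did not report the petri dish in the last picture, where the arm hides its spot, so I have no final check on it. The arm never went near it.

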